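# Point out the wrong spring pin and log it

### The arm

A 6-joint arm with a two-finger parallel gripper is mounted at the origin on the work surface; the furniture and walls round the work are solid. World frame = base frame: x ahead of the robot, y to its left, z up, the work surface at z = 0. Lengths are in m, angles in degrees, forces in N, time in s.
With the tool pointing down it reaches from about 0.4 to 0.825 m from the base axis. Payload 7 kg.
Tool frame: the origin (TCP) lies on the front face of the gripper's body, between the roots of the fingers; the fingertips stand 66 mm ahead of it and the grasp point (between the pads) lies 47 mm ahead of it (ctrl.grasp_offset is the z of the grasp point in the tool frame, in m); z points along the fingers, y is the direction in which the jaws open and shut (so a half turn about z gives the same grasp; the last joint's range is limited). The gripper opens to 88 mm and grips with 3 to 60 N. Pads are 19 mm wide; open, the fingers measure 130 mm over their backs; the gripper's body (78 mm by 193 mm) begins 47 mm behind the grasp point.
Start: joints at [93.226, 20.546, 0.682, 0, -70.136, -16.507], TCP at [0.155, 0.657, 0.292] pointing down, gripper open.
Joint ranges: [-176.03, 176.03], [-82.01, 121.73], [-58.28, 71.71], [-173.87, 95.51], [-174.79, -0.11], [-173.66, 173.66]. Speed limits (degrees/s): [136.94, 136.94, 172.46, 180, 180, 180].

### API

Orientations are given as [roll, pitch, yaw] about the fixed x, y, z axes, in that order (R = Rz(yaw) Ry(pitch) Rx(roll)).
In Python, from plant import ctrl gives the robot as it stands.
- The arm moves only by the shell command python3 -m creep 'ROWS'. ROWS is JSON, a list of rows, each a list of 7 numbers: the turn, a rotation vector about the tool's x, y, z in rad, then the shift along the tool's x, y, z in m, then the opening, from 0 (shut) to 1 (fully open). In form: [[wx, wy, wz, dx, dy, dz, grip], ...]. A call has 1 to 12 rows; each row is the pose to reach, as a shift and turn from the pose commanded when the call began, along the tool's axes at that moment; what a row does not reach only later rows make up. A row lasts 1/12 s, in which the tool goes at most 41.7 mm and 7.16 degrees, less where a joint would pass 70% of its speed; a pose out of reach is approached as far as the arm can. A call with a gripper value outside its range is refused whole. The fingers move at their own pace and stop on an object; the grip force is fixed at half the most. Time passes only in rows, so rows that repeat a pose let the fingers close. It gives the time, the measured TCP pose, the force and the opening at its end, in the units of the state.
- ctrl.get_obs(): the state, without advancing time (a new reading comes with each control period).
- ctrl.snapshot(name): name is "scene" or "top" or "wrist"; returns the picture (480x640x3 uint8, blue, green, red); there is no depth.
- ctrl.camera_model(name): a dict with "K" (3x3 intrinsics, pixels), "rvec" (rotation vector, rad) and "tvec" (3), from world to camera coordinates, as OpenCV has them. Camera axes: x right, y down, z forward; pixel columns grow to the right and rows downward; lengths in m; the calibration is good to about 2 mm. A picture is of the moment at which its call begins: read the wrist's pose just before it. camera_model takes no time and is no camera call; for the wrist camera it gives the pose at the moment of the call.
- ctrl.close_job(): hands the job in, once; it reports no verdict.
The state is a dict: "clock": time; "joint_pos": joint angles; "qvel": joint speeds; "tau": joint torques, N m; "tool_pos": TCP position; "orientation": TCP orientation; "force": force on the tool from outside, world axes, zero at the start; "moment": the same for the moment, N m; "opening": finger opening in m.
Only numpy, scipy, OpenCV 4.12 (cv2) and the standard library are available. Lean on these libraries where they do the work, as an engineer would, in place of code of your own. Each camera call takes 0.05 s, during which the arm holds its last target.

### The job

The pin holder should carry four brass-coloured spring pins, but one of them is black, the wrong size. Point it out to the inspection camera: with the fingers pointing straight down, come down to a centimetre or two above the middle of the black pin, touching no pin and not coming down over any other, and stay there for at least two seconds. Then press the green button right in to log the fault, let it spring back, and leave everything else where it lies.

Things in the scene. Friction and masses are not known exactly. Their poses are not given: they have to be found in the camera images.
- black_pin_top (a point): The wrong spring pin, black with a bright plunger end (temporary sheet fastener, 10 mm thick, 57 mm long): it lies in one of the four slots of the pin holder, any of them. The point is on the middle of its upper side, 18 mm above the bench.
- brass_pin_1_top (a point): A correct spring pin, brass-coloured, otherwise like the black one and lying in another slot of the holder. The point is on the middle of its upper side, 18 mm above the bench.
- brass_pin_2_top (a point): A correct spring pin, brass-coloured, otherwise like the black one and lying in another slot of the holder. The point is on the middle of its upper side, 18 mm above the bench.
- brass_pin_3_top (a point): A correct spring pin, brass-coloured, otherwise like the black one and lying in another slot of the holder. The point is on the middle of its upper side, 18 mm above the bench.
- pin_holder: Fixed flat aluminium block, 260 x 90 x 12 mm (x, y, z), origin at the centre of its underside. It has four slots 4 mm deep, 60 mm apart, centred at x = -90, -30, 30 and 90 mm, y = 0; in each lies one spring pin along the block's y axis. The block's long x axis runs roughly to the robot's left.
- log_button_top (a point): Centre of the top of the green round push button, 36 mm across, on a fixed low black round housing, 52 mm across; its top is 22 mm above the bench. It is pressed straight down.
- log_button (a joint): Travel of the green button, m: 0 released, 0.006 fully pressed in; a spring returns it, about 5 N at full travel. It counts as pressed from 0.004.
- pin_pliers: Bystander, to be left alone: light metal spring-pin pliers, 39 x 187 x 35 mm (x, y, z), lying on the bench; origin at the centre of its underside, long along its y axis.
- deburr_tool: Bystander, to be left alone: blue-handled deburring tool, 17 x 143 x 17 mm (x, y, z), lying on the bench; origin at the centre of its underside, long along its y axis.
There are look-alikes about, which are no part of the job. What is meant by the part that bears log_button_top is not purple, and is the smaller of those in its own colour.

How it is judged (in metres and radians):
On the way, in this order (a step that is already met when the one before it is completed fails the run):
1. the fingertips point at the black pin from just above it for two seconds (horizontal distance between the grasp point and black_pin_top below 0.015 m and distance between the grasp point and black_pin_top below 0.055 m and height (world z) of the grasp point above 0.033 m), for 1.8 s.
2. the green button is pressed in (value of joint log_button above 0.004 m and contact force between the fingers and anything else above 0.5 N), for 0.05 s.
At the end, for the whole second after the job is handed in: The black pin was pointed at for 1.8 s (within 15 mm of its middle, fingertips clear of it and at most 35 mm above), then the button pressed 4 mm or more. At the end the button is back (under 2 mm), pins are within 6 mm and bystanders within 10 mm of where they began (value of joint log_button below 0.002 m and distance of each of black_pin_top, brass_pin_1_top, brass_pin_2_top, brass_pin_3_top from where it was at the start of the episode below 0.006 m and distance of each of pin_pliers, deburr_tool from where it was at the start of the episode below 0.01 m); the robot touches nothing.
It fails at once if a spring pin is touched (contact force between any of the fingers, the arm and black_pin above 0.2 N or contact force between any of the fingers, the arm and brass_pin_1 above 0.2 N or contact force between any of the fingers, the arm and brass_pin_2 above 0.2 N or contact force between any of the fingers, the arm and brass_pin_3 above 0.2 N).
It fails at once if the fingertips come down over a brass-coloured pin (within 15 mm of its middle and about 35 mm of its top) ((horizontal distance between the grasp point and brass_pin_1_top below 0.015 m and distance between the grasp point and brass_pin_1_top below 0.055 m) or (horizontal distance between the grasp point and brass_pin_2_top below 0.015 m and distance between the grasp point and brass_pin_2_top below 0.055 m) or (horizontal distance between the grasp point and brass_pin_3_top below 0.015 m and distance between the grasp point and brass_pin_3_top below 0.055 m)).
It fails at once if a spring pin is displaced or lifted by more than 6 mm (distance of any of black_pin_top, brass_pin_1_top, brass_pin_2_top, brass_pin_3_top from where it was at the start of the episode above 0.006 m).
It fails at once if a bystander is displaced or lifted by more than 10 mm (distance of any of pin_pliers, deburr_tool from where it was at the start of the episode above 0.01 m).
It also fails if it takes over 38 s, if anything falls off the work surface, if the arm or the gripper's body presses on something with over 40 N, if the wrist force passes 120 N, or if a joint passes its speed limit or range.

## Working session

There is one attempt and no reset: what is moved stays moved. The work goes in short steps, Python scripts to look and compute and a shell command to move; the robot and the scene stay as the last step left them, time stands still between calls to the robot, and variables do not carry over. Pictures are saved under pics/ and viewed, and the job is handed in when it is done.

```bash
mkdir -p pics; ls; python3 - <<'E'
from plant import ctrl
import cv2
for n in ("scene","top"):
    cv2.imwrite(f"pics/{n}0.png",ctrl.snapshot(n))
o=ctrl.get_obs();print(o['clock'],o['tool_pos'],o['orientation'],o['opening'],ctrl.grasp_offset)
for n in ("scene","top","wrist"): print(n,ctrl.camera_model(n))
E
```

```text
pics
0.1 [0.15502085 0.65660477 0.29132395] [ 1.79914928e+02 -8.61012152e-03 -1.32890832e+01] 0.08791321078807794 0.0468
scene {'K': array([[602.79484561,   0.        , 319.56492162],
       [  0.        , 602.79484561, 248.8256584 ],
       [  0.        ,   0.        ,   1.        ]]), 'rvec': array([ 2.17754882, -0.56776713,  0.28068022]), 'tvec': array([-0.36391726,  0.20485793,  1.16348236])}
top {'K': array([[442.75038114,   0.        , 317.03345035],
       [  0.        , 442.75038114, 242.20350263],
       [  0.        ,   0.        ,   1.        ]]), 'rvec': array([ 2.19281936, -2.15508587,  0.08361346]), 'tvec': array([0.05622621, 0.48723461, 0.95583832])}
wrist {'K': array([[339.74951259,   0.        , 321.89747566],
       [  0.        , 339.74951259, 245.21607706],
       [  0.        ,   0.        ,   1.        ]]), 'rvec': array([-1.82243875,  2.29882381,  0.34943775]), 'tvec': array([ 0.6745416 , -0.035987  ,  0.39115311])}
```

View pics/scene0.png

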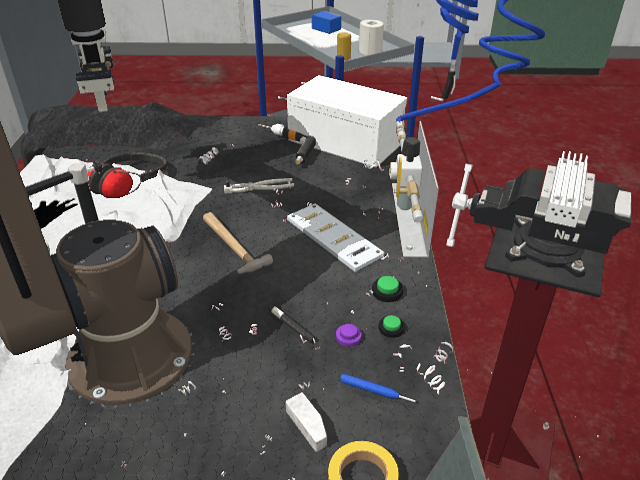

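View pics/top0.png

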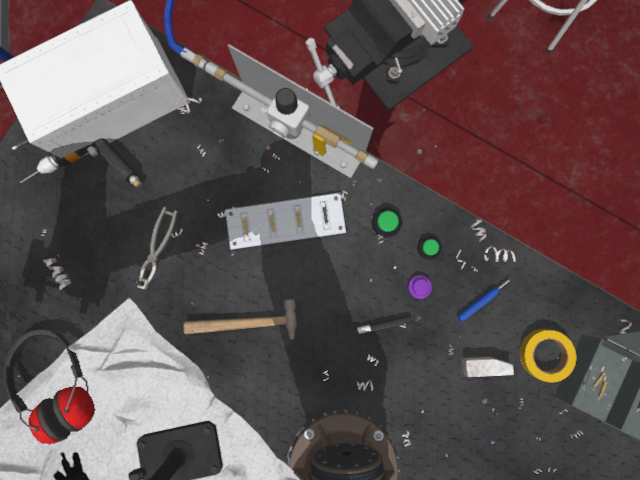

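The top view shows the holder with pins at about (245,222), (271,220), (298,218) and a black one at (325,212). There are two green buttons, the smaller at (431,247) and the larger at (388,221), plus a purple one. I'll zoom in and measure.

```bash
cat > h.py <<'E'
import cv2,numpy as np
from plant import ctrl
def ray(n,uv,m=None):
    m=m or ctrl.camera_model(n); R=cv2.Rodrigues(m['rvec'])[0]; t=np.array(m['tvec']).ravel()
    p=cv2.undistortPoints(np.array([[uv]],float),m['K'],None).ravel()
    d=R.T@np.array([p[0],p[1],1]); return -R.T@t,d/np.linalg.norm(d)
def plane(n,uv,z):
    c,d=ray(n,uv); return c+d*(z-c[2])/d[2]
def tri(a,b):
    (c1,d1),(c2,d2)=a,b
    s=np.linalg.lstsq(np.stack([d1,-d2],1),c2-c1,rcond=None)[0]
    p,q=c1+s[0]*d1,c2+s[1]*d2; return (p+q)/2,np.linalg.norm(p-q)
def green(im):
    h=cv2.cvtColor(im,cv2.COLOR_BGR2HSV); m=cv2.inRange(h,(45,120,60),(80,255,255))
    n,l,s,c=cv2.connectedComponentsWithStats(m); return [(c[i].round(1),s[i]) for i in range(1,n) if s[i][4]>60]
E
python3 - <<'E'
from h import *
for n in("top","scene"): 
    for x in green(cv2.imread(f"pics/{n}0.png")): print(n,x)
t=cv2.imread("pics/top0.png")[185:260,215:355]; s=cv2.imread("pics/scene0.png")[195:280,280:395]
cv2.imwrite("pics/tz.png",cv2.resize(t,None,fx=5.5,fy=5.5,interpolation=cv2.INTER_CUBIC))
cv2.imwrite("pics/sz.png",cv2.resize(s,None,fx=6,fy=6,interpolation=cv2.INTER_CUBIC))
E
```

```text
top (array([387.5, 220.8]), array([377, 210,  22,  22, 374], dtype=int32))
top (array([430.3, 246.9]), array([422, 239,  17,  17, 226], dtype=int32))
scene (array([387.5, 284.6]), array([377, 276,  22,  18, 328], dtype=int32))
scene (array([391.4, 322.7]), array([383, 315,  18,  16, 235], dtype=int32))
```

View pics/tz.png

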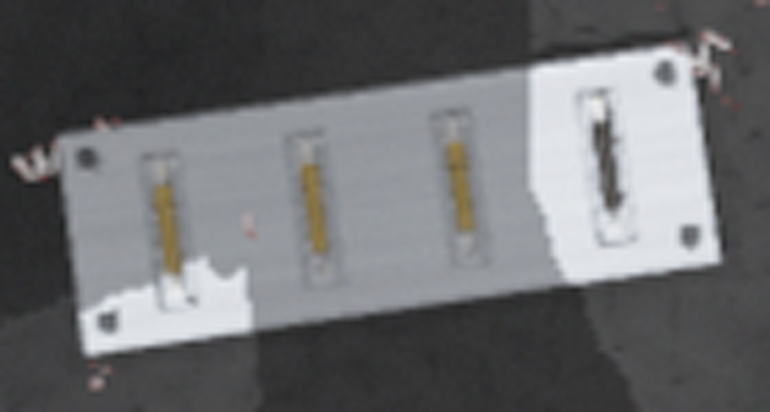

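View pics/sz.png

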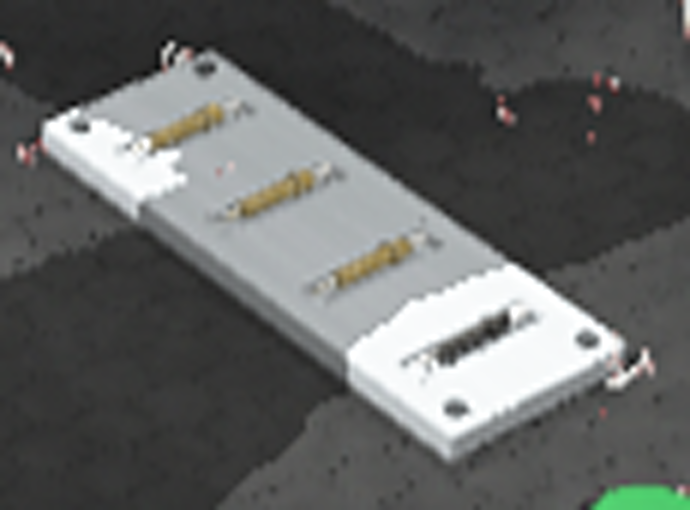

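The black pin is the holder's rightmost slot. Its slot centre is at about (325.2,215.4) in the top view and (358.7,251.3) in the scene view.

```bash
python3 - <<'E'
from h import *
T=lambda u,v:(215+(u+.5)/5.5-.5,185+(v+.5)/5.5-.5)
S=lambda u,v:(280+(u+.5)/6-.5,195+(v+.5)/6-.5)
for nm,a,b in [("black",(606,167),(472,338)),("c_farleft",(60,135),(205,50)),("nearleft",(88,355),(43,122)),("farright",(690,45),(625,345)),("nearright",(720,262),(452,442))]:
    print(nm,tri(ray("top",T(*a)),ray("scene",S(*b))),plane("top",T(*a),.012))
for nm,a in [("b1",(168,230)),("b2",(315,208)),("b3",(461,188)),("black",(606,167))]: print(nm,plane("top",T(*a),.015))
for nm,a,b in[("small",(430.3,246.9),(391.4,322.7)),("big",(387.5,220.8),(387.5,284.6))]:
    print(nm,tri(ray("top",a),ray("scene",b)),plane("top",a,.02))
# brass pin holder centre from corners at z=.012
E
```

```text
black (array([0.54816181, 0.04866068, 0.01201489]), np.float64(0.0006119436568081096)) [0.54843757 0.04851748 0.012     ]
c_farleft (array([0.55567823, 0.27230903, 0.01295974]), np.float64(0.004669075067445285)) [0.55791735 0.27147112 0.012     ]
nearleft (array([0.46760548, 0.25666476, 0.01441469]), np.float64(0.0009276699475195063)) [0.46817698 0.25694508 0.012     ]
farright (array([0.59815141, 0.01559505, 0.0123853 ]), np.float64(0.0023508197370768267)) [0.59928827 0.01502133 0.012     ]
nearright (array([0.51017931, 0.00178212, 0.00925366]), np.float64(0.0010596229177840014)) [0.51035134 0.0016836  0.012     ]
b1 [0.51929295 0.22560478 0.015     ]
b2 [0.5292696  0.16622262 0.015     ]
b3 [0.53842832 0.10719044 0.015     ]
black [0.54799422 0.04854028 0.015     ]
small (array([ 0.47974941, -0.18549307,  0.01594961]), np.float64(0.001611447233673431)) [ 0.48013848 -0.1849044   0.02      ]
big (array([ 0.5355355 , -0.08997388,  0.02032494]), np.float64(0.0020613253333911273)) [ 0.53649713 -0.09053291  0.02      ]
```

```bash
cat >> h.py <<'E'
from scipy.spatial.transform import Rotation as Ro
def delta(target_tcp):
    o=ctrl.get_obs(); R=Ro.from_euler('xyz',o['orientation'],degrees=True)
    print('t',round(o['clock'],2),'tcp',o['tool_pos'].round(4),'ori',np.round(o['orientation'],2),'F',np.round(o['force'],1),'open',round(o['opening'],4))
    d=R.inv().apply(np.array(target_tcp)-o['tool_pos']); print('tool delta',d.round(4)); return d
E
python3 -c "
from h import *
delta([.548,.048,.26])"
```

```text
t 0.1 tcp [0.155  0.6566 0.2913] ori [ 1.7991e+02 -1.0000e-02 -1.3290e+01] F [ 1.   0.2 -0.3] open 0.0879
tool delta [0.5223 0.5019 0.0321]
```

```bash
python3 -m creep '[[0,0,0,0.008,0.008,0,0.7],[0,0,0,0.024,0.023,0,0.4],[0,0,0,0.045,0.043,0,0],[0,0,0,0.07,0.067,0,0],[0,0,0,0.095,0.091,0,0],[0,0,0,0.12,0.115,0,0],[0,0,0,0.145,0.139,0,0],[0,0,0,0.17,0.163,0,0],[0,0,0,0.195,0.187,0,0],[0,0,0,0.22,0.211,0,0],[0,0,0,0.238,0.228,0,0],[0,0,0,0.245,0.235,0,0]]'; python3 -c "
from h import *
delta([.548,.048,.26])"
```

```text
clock: 1.1
tool_pos: [0.3405, 0.3686, 0.2923]
orientation: [180.0, 0.0, -13.4]
force: [-0.1, 0.4, -0.5]
opening: 0.0129
t 1.1 tcp [0.3405 0.3686 0.2923] ori [ 1.7999e+02  1.0000e-02 -1.3400e+01] F [-0.1  0.4 -0.5] open 0.0129
tool delta [0.2761 0.2638 0.0323]
```

```bash
python3 -m creep '[[0,0,0,0.012,0.012,0,0],[0,0,0,0.036,0.035,0,0],[0,0,0,0.062,0.06,0,0],[0,0,0,0.09,0.087,0.0,0],[0,0,0,0.118,0.114,0,0],[0,0,0,0.146,0.141,0,0],[0,0,0,0.174,0.168,0,0],[0,0,0,0.202,0.195,0.01,0],[0,0,0,0.23,0.222,0.02,0],[0,0,0,0.255,0.246,0.03,0],[0,0,0,0.271,0.261,0.032,0],[0,0,0,0.277,0.266,0.032,0]]' && python3 -m creep '[[0,0,0,0,0,0,0],[0,0,0,0,0,0,0],[0,0,0,0,0,0,0]]'; python3 -c "
from h import *
d=delta([.548,.048,.102])
m=ctrl.camera_model('wrist');im=ctrl.snapshot('wrist');cv2.imwrite('pics/w1.png',im)
R=cv2.Rodrigues(m['rvec'])[0]
print((-R.T@m['tvec']).round(4))
for p in [(.548,.048,.015),(.5384,.1072,.015),(.48,-.185,.022)]: print(cv2.projectPoints(np.array([p]),m['rvec'],m['tvec'],m['K'],None)[0].ravel().round(1))
np.savez('w1.npz',**m)"
```

```text
clock: 2.1
tool_pos: [0.5486, 0.0467, 0.2587]
orientation: [179.9, 0.1, -13.4]
force: [1.3, 1.0, 1.1]
opening: 0.0005
clock: 2.35
tool_pos: [0.5477, 0.0501, 0.2604]
orientation: [-180.0, -0.0, -13.3]
force: [0.3, 0.1, 0.5]
opening: 0.0005
t 2.35 tcp [0.5477 0.0501 0.2604] ori [-1.7998e+02 -1.0000e-02 -1.3250e+01] F [0.3 0.1 0.5] open 0.0005
tool delta [0.0008 0.0021 0.1584]
[0.6263 0.0316 0.3531]
[324.2 221.5]
[270.9 242.9]
[564. 236.]
```

View pics/w1.png

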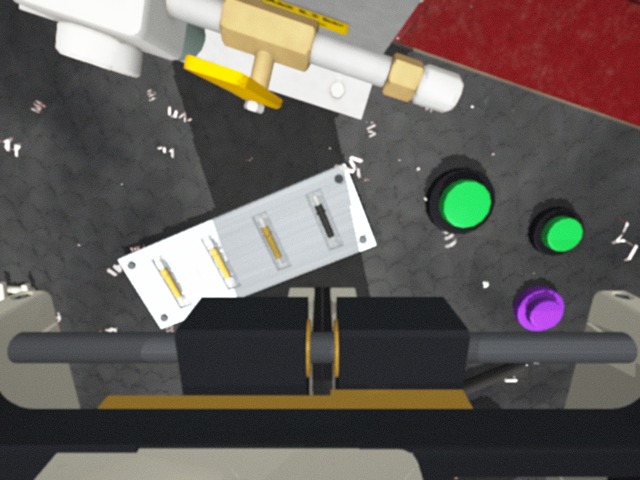

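```bash
python3 -c "
from h import *
print('knob',tri(ray('top',(287,95)),ray('scene',(411,142))))
print('pipe end',tri(ray('top',(373,162)),ray('scene',(421,215))))
w=dict(np.load('w1.npz'))
for u in [(323,219)]: 
  print('black',tri(ray('wrist',u,w),ray('top',(325.2,215.4))))
im=cv2.imread('pics/w1.png')
for c,s in green(im): print(c,s)
c=green(im)
for k in c:
  for t in [(430.3,246.9),(387.5,220.8)]: print(k[0],tri(ray('wrist',k[0],w),ray('top',t)))
"
```

```text
knob (array([0.73468664, 0.12423197, 0.21242925]), np.float64(0.007892985586424275))
pipe end (array([ 0.63853407, -0.04489337,  0.13930398]), np.float64(0.00501648116751653))
black (array([0.54856678, 0.04829159, 0.00526218]), np.float64(0.0016290209142947433))
[464.9 203.2] [ 439  179   53   50 2052]
[561.9 233.5] [ 541  216   43   37 1186]
[464.9 203.2] (array([ 0.48567131, -0.20531981, -0.19513142]), np.float64(0.06721100197146898))
[464.9 203.2] (array([ 0.53629722, -0.09044254,  0.02278301]), np.float64(0.0007350290795388303))
[561.9 233.5] (array([ 0.48065517, -0.18605514,  0.01674587]), np.float64(0.0008410194844793684))
[561.9 233.5] (array([ 0.5299044 , -0.08376053,  0.15230704]), np.float64(0.03420181922430698))
```

```bash
python3 -c "
from h import *
w=dict(np.load('w1.npz'))
for a,b in [((443,88),(371,161)),((407,75),(350,149)),((280,30),(320,131)),((255,105),(318,152))]:
  print(tri(ray('wrist',a,w),ray('top',b)))
im=cv2.imread('pics/top0.png')[60:190,230:400];cv2.imwrite('pics/reg.png',cv2.resize(im,None,fx=4.5,fy=4.5,interpolation=cv2.INTER_CUBIC))
o=ctrl.get_obs();print(o['joint_pos'])
cv2.imwrite('pics/scene1.png',ctrl.snapshot('scene'))
"
```

```text
(array([ 0.63707507, -0.03954972,  0.14576435]), np.float64(0.0017045569117612087))
(array([0.63581232, 0.00486772, 0.23605682]), np.float64(0.008909250456914482))
(array([0.71374343, 0.05327874, 0.07147867]), np.float64(0.021758524965628065))
(array([0.65334422, 0.06484919, 0.14385351]), np.float64(8.295022682427328e-05))
[ 2.56624640e+01  1.01526666e+01 -1.78892146e+01 -7.33841322e-03
 -6.19164062e+01  5.11280518e+01]
```

View pics/reg.png

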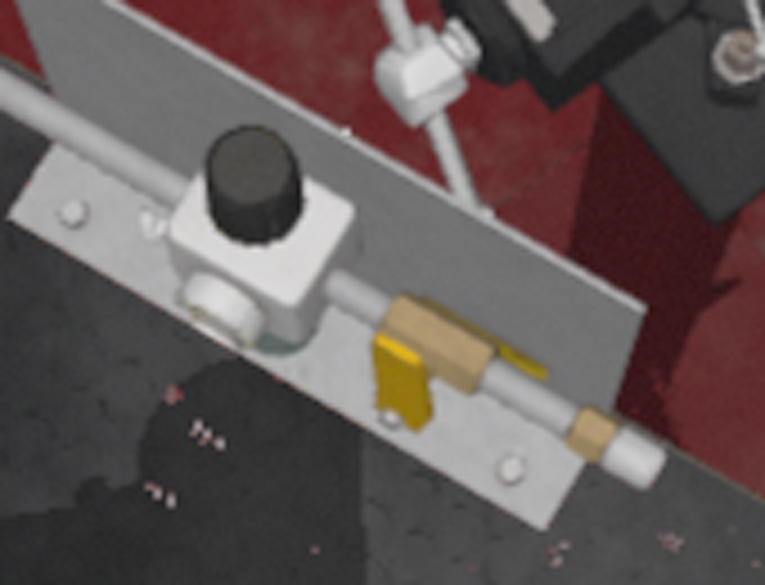

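View pics/scene1.png

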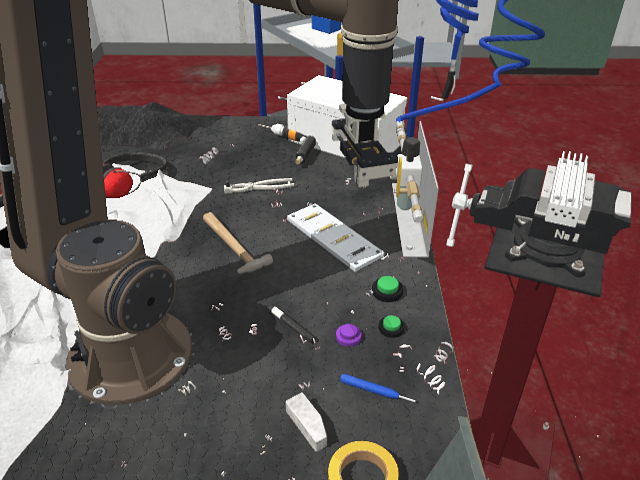

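The regulator's pipe and yellow lever stand up to about 0.14 m just beyond the pin, under the wrist camera. I'll turn the tool half round so the camera faces the robot before descending.

```bash
python3 -m creep '[[0,0,0.04,0,0,0,0],[0,0,0.12,0,0,0,0],[0,0,0.23,0,0,0,0],[0,0,0.35,0,0,0,0],[0,0,0.47,0,0,0,0],[0,0,0.59,0,0,0,0],[0,0,0.71,0,0,0,0],[0,0,0.83,0,0,0,0],[0,0,0.95,0,0,0,0],[0,0,1.07,0,0,0,0],[0,0,1.19,0,0,0,0],[0,0,1.31,0,0,0,0]]' && python3 -m creep '[[0,0,0.12,0,0,0,0],[0,0,0.24,0,0,0,0],[0,0,0.36,0,0,0,0],[0,0,0.48,0,0,0,0],[0,0,0.6,0,0,0,0],[0,0,0.72,0,0,0,0],[0,0,0.84,0,0,0,0],[0,0,0.96,0,0,0,0],[0,0,1.08,0,0,0,0],[0,0,1.2,0,0,0,0],[0,0,1.32,0,0,0,0],[0,0,1.44,0,0,0,0]]' && python3 -m creep '[[0,0,0.12,0,0,0,0],[0,0,0.24,0,0,0,0],[0,0,0.33,0,0,0,0],[0,0,0.38,0,0,0,0],[0,0,0.39,0,0,0,0],[0,0,0.39,0,0,0,0]]'; python3 -c "
from h import *
d=delta([.5484,.0482,.102]);m=ctrl.camera_model('wrist');cv2.imwrite('pics/w2.png',ctrl.snapshot('wrist'));np.savez('w2.npz',**m)
for p in [(.5484,.0482,.015),(.48,-.185,.02)]: print(cv2.projectPoints(np.array([p]),m['rvec'],m['tvec'],m['K'],None)[0].ravel().round(1))
"
```

```text
clock: 3.45
tool_pos: [0.5477, 0.0505, 0.2606]
orientation: [-180.0, 0.0, -88.6]
force: [-0.6, 0.2, -0.1]
opening: 0.0007
clock: 4.45
tool_pos: [0.5477, 0.0504, 0.2606]
orientation: [180.0, 0.0, -171.1]
force: [-0.1, 1.0, 0.3]
opening: 0.0003
clock: 4.95
tool_pos: [0.5478, 0.0502, 0.2605]
orientation: [180.0, 0.0, 166.9]
force: [0.5, 0.3, 0.9]
opening: 0.0003
t 4.95 tcp [0.5478 0.0502 0.2605] ori [1.7997e+02 3.0000e-02 1.6694e+02] F [0.5 0.3 0.9] open 0.0003
tool delta [-0.0009 -0.0019  0.1585]
[319.5 223. ]
[ 75.5 210.3]
```

View pics/w2.png

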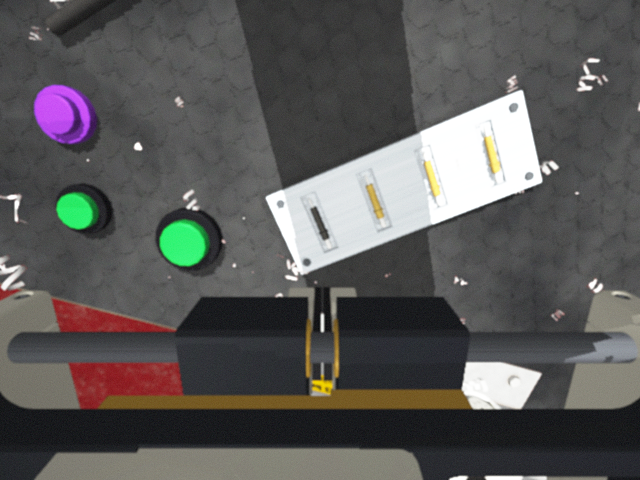

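The wrist view shows the black slot centre at about (320,222), where the estimate predicts (319.5,223). I'm descending now.

```bash
python3 -m creep '[[0,0,0,0,-0.001,0.006,0],[0,0,0,-0.001,-0.002,0.018,0],[0,0,0,-0.001,-0.002,0.034,0],[0,0,0,-0.001,-0.002,0.052,0],[0,0,0,-0.001,-0.002,0.07,0],[0,0,0,-0.001,-0.002,0.088,0],[0,0,0,-0.001,-0.002,0.106,0],[0,0,0,-0.001,-0.002,0.124,0],[0,0,0,-0.001,-0.002,0.138,0],[0,0,0,-0.001,-0.002,0.148,0],[0,0,0,-0.001,-0.002,0.155,0],[0,0,0,-0.001,-0.002,0.158,0]]' && python3 -m creep '[[0,0,0,0,0,0,0],[0,0,0,0,0,0,0],[0,0,0,0,0,0,0]]'; python3 -c "
from h import *
d=delta([.5484,.0482,.102])
m=ctrl.camera_model('wrist');cv2.imwrite('pics/w3.png',ctrl.snapshot('wrist'));cv2.imwrite('pics/scene2.png',ctrl.snapshot('scene')[120:360,250:570].repeat(2,0).repeat(2,1))
print(cv2.projectPoints(np.array([[.5484,.0482,.015]]),m['rvec'],m['tvec'],m['K'],None)[0].ravel())
"
```

```text
clock: 6.0
tool_pos: [0.5482, 0.0471, 0.1011]
orientation: [-180.0, -0.1, 166.8]
force: [0.7, 0.1, -0.4]
opening: 0.0007
clock: 6.25
tool_pos: [0.549, 0.0474, 0.1029]
orientation: [180.0, 0.1, 166.8]
force: [0.2, -0.2, 0.9]
opening: 0.0001
t 6.25 tcp [0.549  0.0474 0.1029] ori [1.7996e+02 7.0000e-02 1.6683e+02] F [ 0.2 -0.2  0.9] open 0.0001
tool delta [0.0008 0.0006 0.0009]
[322.26814651 284.38027926]
```

View pics/w3.png

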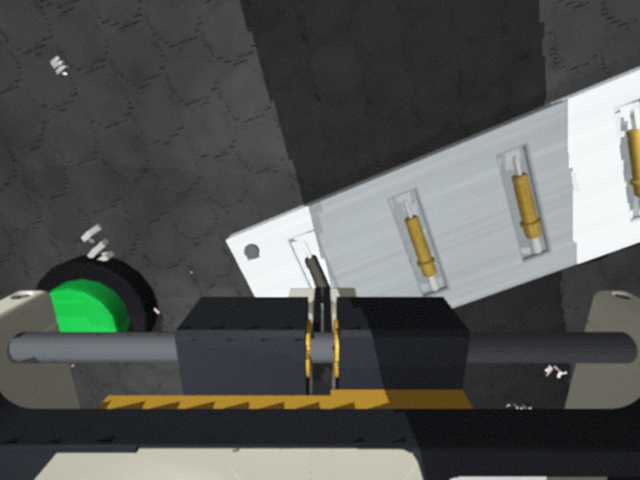

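View pics/scene2.png

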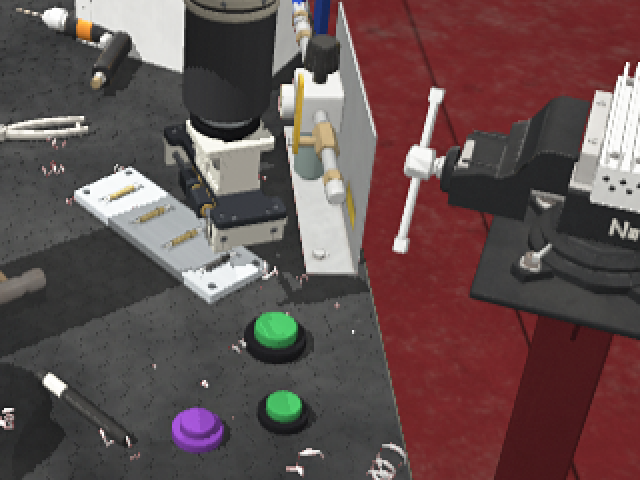

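The wrist view shows the shut fingers hanging over the middle of the black pin, whose end shows at (313,262). I'll hold there for 3 s.

```bash
for i in 1; do python3 -m creep '[[0,0,0,0,0,0,0],[0,0,0,0,0,0,0],[0,0,0,0,0,0,0],[0,0,0,0,0,0,0],[0,0,0,0,0,0,0],[0,0,0,0,0,0,0],[0,0,0,0,0,0,0],[0,0,0,0,0,0,0],[0,0,0,0,0,0,0],[0,0,0,0,0,0,0],[0,0,0,0,0,0,0],[0,0,0,0,0,0,0]]'; done
python3 -m creep '[[0,0,0,0,0,0,0],[0,0,0,0,0,0,0],[0,0,0,0,0,0,0],[0,0,0,0,0,0,0],[0,0,0,0,0,0,0],[0,0,0,0,0,0,0],[0,0,0,0,0,0,0],[0,0,0,0,0,0,0],[0,0,0,0,0,0,0],[0,0,0,0,0,0,0],[0,0,0,0,0,0,0],[0,0,0,0,0,0,0]]'
python3 -m creep '[[0,0,0,0,0,0,0],[0,0,0,0,0,0,0],[0,0,0,0,0,0,0],[0,0,0,0,0,0,0],[0,0,0,0,0,0,0],[0,0,0,0,0,0,0],[0,0,0,0,0,0,0],[0,0,0,0,0,0,0],[0,0,0,0,0,0,0],[0,0,0,0,0,0,0],[0,0,0,0,0,0,0],[0,0,0,0,0,0,0]]'
python3 -m creep '[[0,0,0,0,0,-0.005,0],[0,0,0,0,0,-0.015,0],[0,0,0,0,0,-0.03,0],[0,0,0,0,0,-0.045,0],[0,0,0,0,0,-0.055,0],[0,0,0,0,0,-0.06,0],[0,0,0,0,0,-0.06,0]]'
python3 -c "
from h import *
delta([.480,-.185,.14])"
```

```text
clock: 7.35
tool_pos: [0.5486, 0.0472, 0.1022]
orientation: [180.0, 0.0, 166.8]
force: [-0.5, -0.6, 0.4]
opening: 0.0004
clock: 8.35
tool_pos: [0.5485, 0.0472, 0.1022]
orientation: [-180.0, -0.0, 166.8]
force: [-0.3, 0.6, 0.4]
opening: 0.0005
clock: 9.35
tool_pos: [0.5486, 0.0472, 0.1022]
orientation: [-180.0, 0.0, 166.8]
force: [0.1, -0.6, 0.2]
opening: 0.0001
clock: 9.93
tool_pos: [0.5492, 0.0475, 0.1638]
orientation: [179.9, 0.1, 166.8]
force: [0.1, -0.5, -0.1]
opening: 0.0003
t 9.93 tcp [0.5492 0.0475 0.1638] ori [1.7991e+02 1.3000e-01 1.6682e+02] F [ 0.1 -0.5 -0.1] open 0.0003
tool delta [ 0.0144 -0.2422  0.0234]
```

```bash
python3 -m creep '[[0,0,0,0,-0.006,0,0],[0,0,0,0.001,-0.02,0,0],[0,0,0,0.002,-0.042,0,0],[0,0,0,0.004,-0.068,0,0],[0,0,0,0.006,-0.096,0,0],[0,0,0,0.007,-0.124,0,0],[0,0,0,0.009,-0.152,0,0],[0,0,0,0.011,-0.18,0,0],[0,0,0,0.012,-0.206,0,0],[0,0,0,0.014,-0.226,0,0],[0,0,0,0.015,-0.238,0,0],[0,0,0,0.015,-0.242,0,0]]'
python3 -m creep '[[0,0,0,0,0,0.004,0],[0,0,0,0,0,0.012,0],[0,0,0,0,0,0.02,0],[0,0,0,0,0,0.026,0],[0,0,0,0,0,0.03,0],[0,0,0,0,0,0.03,0],[0,0,0,0,0,0.03,0]]'
python3 -c "
from h import *
m=ctrl.camera_model('wrist');im=ctrl.snapshot('wrist');cv2.imwrite('pics/w4.png',im)
w2=dict(np.load('w2.npz'))
for c,s in green(cv2.imread('pics/w2.png')):
  print(c,tri(ray('wrist',c,w2),ray('top',(430.3,246.9))))
delta([.4803,-.1856,.088])
cv2.imwrite('pics/scene3.png',cv2.resize(ctrl.snapshot('scene')[180:380,280:500],None,fx=3,fy=3))
"
```

```text
clock: 10.93
tool_pos: [0.477, -0.1869, 0.1614]
orientation: [-180.0, -0.1, 166.7]
force: [-0.1, 1.0, 0.2]
opening: 0.0004
clock: 11.52
tool_pos: [0.4787, -0.1846, 0.1317]
orientation: [-180.0, -0.1, 166.9]
force: [-0.1, 0.7, 0.0]
opening: 0.0004
[ 76.9 210.1] (array([ 0.48030469, -0.18556247,  0.01731811]), np.float64(9.080653820207218e-05))
[183.9 242.5] (array([ 0.53747042, -0.2143872 , -0.1888549 ]), np.float64(0.09285482295644373))
t 11.57 tcp [ 0.4789 -0.1847  0.1321] ori [-1.7999e+02 -1.0000e-02  1.6685e+02] F [-0.3  0.2  0.4] open 0.0003
tool delta [-0.0016 -0.0006  0.0441]
```

View pics/scene3.png

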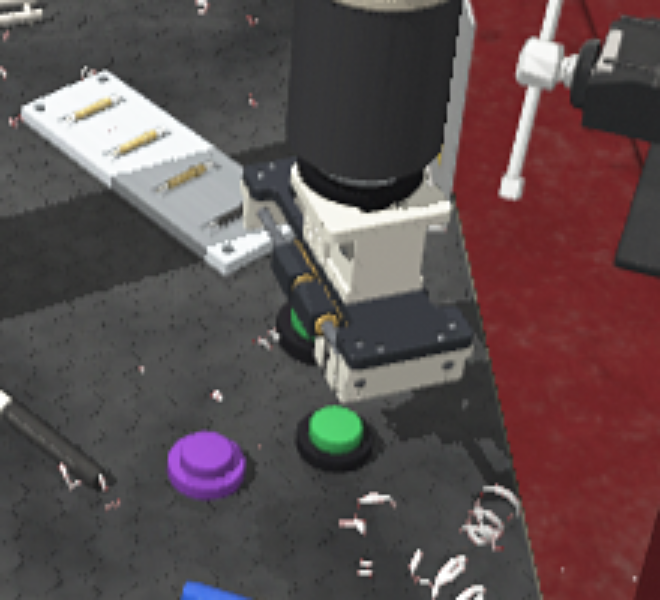

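View pics/w4.png

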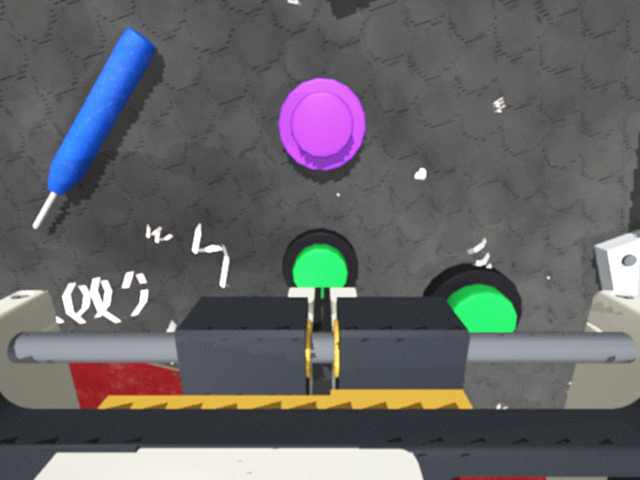

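The fingers hang over the small green button at (320,268) in the wrist view. I'll press slowly, watching the force.

```bash
python3 -m creep '[[0,0,0,-0.001,0,0.004,0],[0,0,0,-0.001,0,0.012,0],[0,0,0,-0.001,0,0.021,0],[0,0,0,-0.001,0,0.03,0],[0,0,0,-0.001,0,0.036,0],[0,0,0,-0.001,0,0.039,0],[0,0,0,-0.001,0,0.04,0],[0,0,0,-0.001,0,0.04,0]]'
python3 -m creep '[[0,0,0,0,0,0.002,0],[0,0,0,0,0,0.004,0],[0,0,0,0,0,0.005,0],[0,0,0,0,0,0.006,0],[0,0,0,0,0,0.007,0],[0,0,0,0,0,0.007,0],[0,0,0,0,0,0.007,0]]'
python3 -c "
from h import *
delta([.4803,-.1856,.082])"
```

```text
clock: 12.28
tool_pos: [0.4796, -0.1852, 0.0917]
orientation: [-180.0, -0.0, 166.8]
force: [0.6, -0.0, -0.5]
opening: 0.0007
clock: 12.87
tool_pos: [0.4799, -0.1852, 0.0854]
orientation: [180.0, 0.0, 166.8]
force: [-0.3, 0.1, 1.9]
opening: 0.0005
t 12.87 tcp [ 0.4799 -0.1852  0.0854] ori [1.8000e+02 3.0000e-02 1.6681e+02] F [-0.3  0.1  1.9] open 0.0005
tool delta [-0.0004 -0.0003  0.0034]
```

Contact: 1.9 N at about 2.5 mm of travel. I'm pressing further.

```bash
python3 -m creep '[[0,0,0,0,0,0.001,0],[0,0,0,0,0,0.002,0],[0,0,0,0,0,0.003,0],[0,0,0,0,0,0.003,0],[0,0,0,0,0,0.003,0],[0,0,0,0,0,0.003,0]]'; python3 -m creep '[[0,0,0,0,0,0.0005,0],[0,0,0,0,0,0.001,0],[0,0,0,0,0,0.0015,0],[0,0,0,0,0,0.0015,0],[0,0,0,0,0,0.0015,0],[0,0,0,0,0,0.0015,0]]'
```

```text
clock: 13.37
tool_pos: [0.48, -0.1852, 0.0823]
orientation: [180.0, 0.0, 166.8]
force: [0.5, 1.7, 4.5]
opening: 0.0003
clock: 13.87
tool_pos: [0.48, -0.1852, 0.0817]
orientation: [-180.0, 0.1, 166.8]
force: [-3.2, 3.1, 16.4]
opening: 0.0003
```

The force jumped from 4.5 N to 16 N, so the button is at its end stop, fully in. I'll retreat and check.

```bash
python3 -m creep '[[0,0,0,0,0,-0.003,0],[0,0,0,0,0,-0.01,0],[0,0,0,0,0,-0.022,0],[0,0,0,0,0,-0.038,0],[0,0,0,0,0,-0.056,0],[0,0,0,0,0,-0.075,0],[0,0,0,0,0,-0.092,0],[0,0,0,0,0,-0.105,0],[0,0,0,0,0,-0.11,0],[0,0,0,0,0,-0.11,0],[0,0,0,0,0,-0.11,0]]'; python3 -c "
from h import *
delta([.48,-.185,.19])
cv2.imwrite('pics/scene4.png',ctrl.snapshot('scene'));cv2.imwrite('pics/top4.png',ctrl.snapshot('top'))
a=cv2.imread('pics/scene4.png');print(green(a))"
```

```text
clock: 14.78
tool_pos: [0.4791, -0.1851, 0.1901]
orientation: [180.0, -0.1, 166.8]
force: [-0.1, -0.0, -0.3]
opening: 0.0005
t 14.78 tcp [ 0.4791 -0.1851  0.1901] ori [ 1.7999e+02 -5.0000e-02  1.6679e+02] F [-0.1 -0.  -0.3] open 0.0005
tool delta [-0.0008  0.0003  0.0001]
[(array([385. , 285.7]), array([377, 276,  20,  18, 232], dtype=int32)), (array([391.4, 322.7]), array([383, 315,  18,  16, 235], dtype=int32))]
```

View pics/scene4.png

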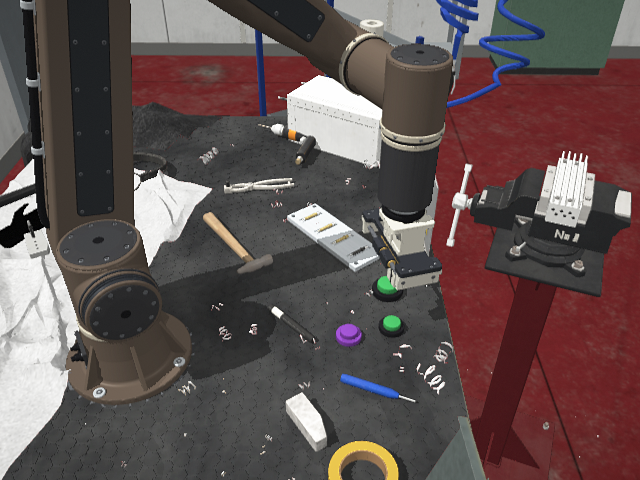

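View pics/top4.png

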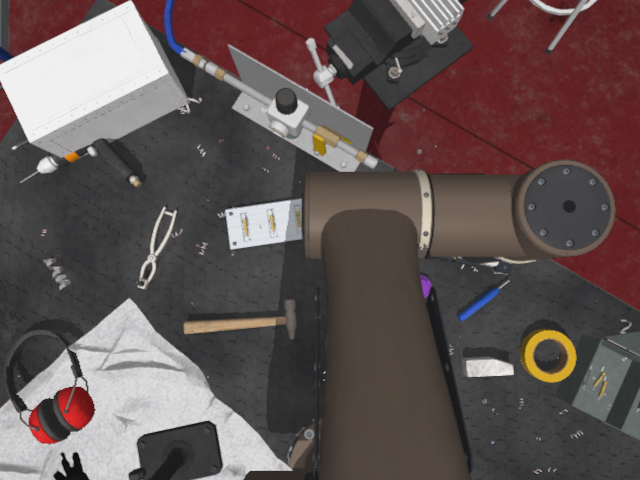

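The scene view shows the small green button back at (391.4,322.7), the same pixel blob as at the start. The pins, pliers and deburring tool look unmoved, and the robot touches nothing. Handing in.

```bash
python3 -c "
from plant import ctrl
print(ctrl.close_job())"
```

```text
the job is handed in; nothing more can be done
None
```

The job is done and handed in after about 15 s of the 38 s allowed; the hand-in gives no verdict.

- **Pointing:** The black pin lay in the holder's rightmost slot, measured at (0.548, 0.048). I held the shut fingertips about 18 mm above its middle for 3 s, roughly 1 mm off horizontally. Before going down I turned the tool half round to keep the wrist camera clear of a regulator pipe just behind the holder.
- **Button:** I pressed the smaller green button at (0.480, -0.185) to its stop. The force rose from 4.5 N to 16 N at about 6 mm of travel, and I then drew back to 0.19 m.
- **Last checks:** The button's outline in the scene camera was identical to the one at the start. The pliers and deburring tool looked unmoved, and the force on the tool was about zero. I checked those two by eye only. The arm hid the black pin from the top camera at the end; the scene camera showed the holder with its right end partly behind the gripper, so the pins' rest positions were not re-measured.
- **Disagreement:** Seen from two cameras, the small button's top came out at 16–17 mm above the bench, against the stated 22 mm. First contact agreed with 22 mm. For the black pin, one view pair gave 12 mm, and a hand-read pair with little distance between the cameras gave 5 mm, against the stated 18 mm. I used the stated height there for safe clearance.

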